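# Zero and set the polariser ring on a laboratory light base

## Robot

A 7-joint arm with a two-finger parallel gripper is mounted at the origin on the work surface. World frame = base frame: x ahead of the robot, y to its left, z up, the work surface at z = 0. Lengths are in mm, angles in rad, forces in N, time in s.
With the tool pointing down it reaches from about 400 to 875 mm from the base axis. Payload 4.4 kg.
Tool frame: the origin (TCP) lies at the very end of the fingers, on their centre line; the grasp point (between the pads) lies 19 mm behind it; y points along the fingers, x is the direction in which the jaws open and shut, and the axes are right-handed (so a half turn about y gives the same grasp; the last joint's range is limited). The gripper opens to 85 mm and grips with 20 to 120 N. Pads are 22 mm wide; open, the fingers measure 114 mm over their backs; the gripper's body (76 mm by 85 mm) begins 54 mm behind the grasp point. The pads swing forward as they close: fully open they stand 13 mm farther back than shut.
Start: joints at [1.202, 0.628, 0.038, 1.517, -0.027, 0.996, -0.02], TCP at [193.854, -620.434, 231.313] pointing down, gripper open.
Joint ranges: [-3.06, 3.06], [-0.37, 2.12], [-1.25, 1.32], [0.18, 2.47], [-1.1, 4.24], [0.23, 1.98], [-2.94, 2.94]. Speed limits (rad/s): [2.57, 2.57, 3.14, 3.14, 3.14, 3.14, 3.14].

## Interface

Orientations are given as [roll, pitch, yaw] about the fixed x, y, z axes, in that order (R = Rz(yaw) Ry(pitch) Rx(roll)).
In Python, from cell import readout, eyes, finish_job gives the robot as it stands. The module is installed in compiled form; this text tells all that it offers.
- The arm moves only by the tool apply_moves, never from a script. Its argument "commands" is a list that holds one entry, the list of rows, each a list of 6 numbers: the shift along the tool's x, y, z in units of 0.04 m (1.0 is 0.04 m), then the turn, a rotation vector about the tool's x, y, z in units of 5 degrees (1.0 is 5 degrees). A call has 1 to 8 rows; each row shifts and turns the pose as measured when the row begins, along the tool's axes as they then stand; what a row does not reach is not made up. A row lasts 1/12 s, in which the tool goes at most 41.7 mm and 7.16 degrees, less where a joint would pass 70% of its speed; a pose out of reach is approached as far as the arm can. A call with a number of a shift or a turn outside -1 to 1 is refused whole. A call with a gripper value outside its range is refused whole. "claw" is the finger opening in mm, from 0 to 85.4, set as the call begins (left out, the last holds). The fingers move at their own pace and stop on an object; the grip force is fixed at half the most. Time passes only in rows, so rows that do not move let the fingers close. It gives the time, the measured TCP pose, the force and the opening at its end, in the units of the state.
- readout.read_state(): the state, without advancing time (a new reading comes with each control period).
- eyes.get_image(name): name is "scene" or "top" or "wrist"; returns a dict with "image" (400x640x3 uint8, red, green, blue), "mtx" (3x3 intrinsics, pixels), "rvec" (rotation vector, rad) and "tvec" (3), from world to camera coordinates, as OpenCV has them. Camera axes: x right, y down, z forward; pixel columns grow to the right and rows downward; lengths in mm; the calibration is good to about 2 mm. A picture is of the moment at which its call begins. There is no depth.
- finish_job(): hands the job in, once; it reports no verdict.
The state is a dict: "clock": time; "qpos": joint angles; "qd": joint speeds; "tau": joint torques, N m; "eef_pos": TCP position; "tool_rot": TCP orientation; "force": force on the tool from outside, world axes, zero at the start; "torque": the same for the moment, N m; "width": finger opening in mm.
Only numpy, scipy, OpenCV 4.12 (cv2) and the standard library are available. Lean on these libraries where they do the work, as an engineer would, in place of code of your own. Each camera call takes 0.05 s, during which the arm holds its last target. There are 200 camera calls.

## Task

Zero the polariser on the white light base and then set it: with the fingertips push the ring's upright orange lever tab all the way round against the stop at the red peg, then push it back the other way until its pointer points at the green marker on the scale, and leave it there. Only push the tab, never pinch it, and do not lift the ring, which merely rests in its seat; leave all the other things on the bench where they stand.

Things in the scene. Friction and masses are not known exactly. Their poses are not given: they have to be found in the camera images.
- base: Fixed white light base, a box 300 x 260 mm and 55 mm high, placed and turned anew each time. Origin on the ring's axis at bench level; in its axes the box spans x -130 to +170 mm, y -130 to +130 mm, z up, and its -x side faces the robot more or less. In its front part, up to 70 mm behind the axis, nothing but the tab stands higher than the red peg.
- ring_axis (a point): Point on the upright axis of the black polariser ring, 71 mm above the bench, level with the ring's top (16 mm above the base's top). The ring is 96 mm across. The axes are those of the light base.
- tab_top (a point): Centre of the top of the upright orange lever tab, 120 mm above the bench, 80 mm from the ring axis. The tab is 12 mm thick along its travel (only 6 mm above 112 mm), 18 mm long radially (71 to 89 mm from the axis), and rises from the end of the lever arm, 10 mm wide, whose top is 70 mm above the bench. Axes turn with the ring: x radially outward, y the way joint ring grows, z up.
- pointer_tip (a point): Tip of the orange pointer that continues the lever arm outward at its foot, 99 mm from the ring axis, 64 mm above the bench, 4 mm wide. Axes as for tab_top (x radially outward).
- green_mark (a point): Middle of the upper inner edge of the green marker, 102 mm from the ring axis, 63 mm above the bench. The marker is a block 22 mm long (radially outward from here), 14 mm wide, 8 mm high, fixed on top of the base beside the black scale ticks, 0.7 to 1.7 rad from the stop, elsewhere each time. x points radially outward, z up.
- stop_peg (a point): Top of the red peg, 8 mm in diameter, 60 mm from the ring axis, its top 73 mm above the bench. The lever arm meets it at the zero stop. As the peg is low and nearer the axis than the tab, a finger can still stand on the peg's side of the tab then, if its tip stays higher than 75 mm above the bench.
- ring (a joint): Angle of ring and lever, rad: 0 with the lever against the stop at the red peg, growing counter-clockwise seen from above to 2.6. It begins at 1.9 to 2.5. At 0 the tab lies 1.84 rad counter-clockwise from the base's +x axis (to the robot's left); growing, it passes the side nearest the robot. It stays where it is left; about 1.3 N at the tab moves it.
- seat (a joint): How far the ring with its cell has been lifted out of its seat, m; 0 is seated. It is held down only by its weight (about 0.3 kg).
- pad_out: The tab's face towards the red peg (-y face in the tab's axes), an orange pad 18 x 4 x 40 mm, 72 to 112 mm above the bench; origin in its middle. Push this face to move the lever away from the stop.
- pad_back: The tab's opposite face (+y face), an equal pad; push this one to bring the lever to the stop.
- rack: White tube rack with ten capped tubes, 60 x 130 x 90 mm, loose on the bench to the robot's left; origin under its centre. A bystander.
- cup: Specimen cup with yellow lid, 52 mm across, 60 mm high, loose on the rear part of the light base's top, behind the ring; origin under its centre. A bystander.
- reagent: White reagent bottle with blue cap, 60 mm across, 130 mm high, loose on the bench to the robot's left; origin under its centre. A bystander.
- slidebox: Blue slide box, 90 x 110 x 30 mm, loose on the bench to the robot's right; origin under its centre. A bystander.
- mouse: Black computer mouse, 105 x 60 x 32 mm, loose on the bench to the robot's right; origin under its centre. A bystander.
- dish: Closed glass dish, 60 mm across, 14 mm high, loose on the rear part of the light base's top, behind the ring; origin under its centre. A bystander.
- timer: White upright timer, 35 x 70 x 85 mm, loose on the bench to the robot's right; origin under its centre. A bystander.

How it is judged (in metres and radians):
On the way, in this order (a step that is already met when the one before it is completed fails the run):
1. the lever has been pushed to the zero stop at the red peg (value of joint ring below 0.05 rad), for 0.1 s.
2. the pointer points at the green marker (y of pointer_tip in the frame of green_mark between -0.007 and 0.007 m and horizontal distance between pointer_tip and green_mark below 0.012 m and velocity of joint ring between -0.03 and 0.03 rad/s), for 0.2 s.
At the end, for the whole second after the job is handed in: The pointer tip stands before the green marker within the marker's width (7 mm either side of its middle), the ring is at rest and seated (lifted less than 3 mm) (all of step 2 and value of joint seat below 0.003 m); the robot touches nothing.
It fails at once if the ring is lifted from its seat by more than 5 mm (value of joint seat above 0.005 m).
It fails at once if the tab is pinched: the fingers press on both its faces at once (more than 1.5 N on each) (contact force between the fingers and pad_out above 1.5 N and contact force between the fingers and pad_back above 1.5 N).
It fails at once if one of the other loose things is moved more than 20 mm (distance of any of rack, cup, reagent, slidebox, mouse, dish, timer from where it was at the start of the episode above 0.02 m).
It also fails if it takes over 58 s, if anything falls off the work surface, if the arm or the gripper's body presses on something with over 40 N, if the wrist force passes 120 N, or if a joint passes its speed limit or range.

## Working session

There is one attempt and no reset: what is moved stays moved. The work goes in short steps, Python scripts to look and compute and a tool call to move; the robot and the scene stay as the last step left them, time stands still between calls to the robot, and variables do not carry over. Pictures are saved under pics/ and viewed, about 8 in all and at most 12, crops included, and the job is handed in when it is done.

Besides the shell and the picture viewer there is one more tool, called after "Call:" as name([rows], argument=value, ...), one row to a line, values as JSON. apply_moves: Moves the arm, as the interface text tells. Shifts and turns lie within -1 to 1; 1 stands for 0.04 m of shift or 5 degrees of turn. Its arguments: {"type":"object","properties":{"commands":{"type":"array"},"claw":{"type":"number"}},"required":["commands"]}

```bash
mkdir -p pics
python3 - <<'E'
from cell import readout, eyes
import cv2, numpy as np
s=readout.read_state(); print({k:np.round(v,3) for k,v in s.items()})
for n in("scene","top"):
    d=eyes.get_image(n); cv2.imwrite(f"pics/{n}0.png",d["image"][:,:,::-1])
    print(n,d["mtx"],d["rvec"],d["tvec"])
E
```

```text
{'clock': np.float64(0.0), 'qpos': array([ 1.202,  0.629,  0.038,  1.518, -0.027,  0.996, -0.02 ]), 'qd': array([-0.002,  0.   ,  0.   , -0.001, -0.001,  0.001,  0.001]), 'tau': array([-1.0000e-03, -5.6340e+01,  1.2260e+00, -1.9345e+01,  1.1000e-02,
        1.1000e-02,  0.0000e+00]), 'eef_pos': array([ 193.688, -619.822,  230.41 ]), 'tool_rot': array([-1.571,  0.002, -1.268]), 'force': array([-0.533,  0.349, -0.693]), 'torque': array([-0.018, -0.021, -0.008]), 'width': np.float64(85.186)}
scene [[387.87605308   0.         323.33988018]
 [  0.         387.87605308 193.91577428]
 [  0.           0.           1.        ]] [ 1.29782479  2.40285068 -0.80467077] [ 296.73316014 -318.67265588 1453.26052801]
top [[504.92951776   0.         322.31672254]
 [  0.         504.92951776 202.58754611]
 [  0.           0.           1.        ]] [ 2.16949759 -2.14470903  0.14355302] [  -1.60116946  587.74000473 1313.15709164]
```

View pics/top0.png

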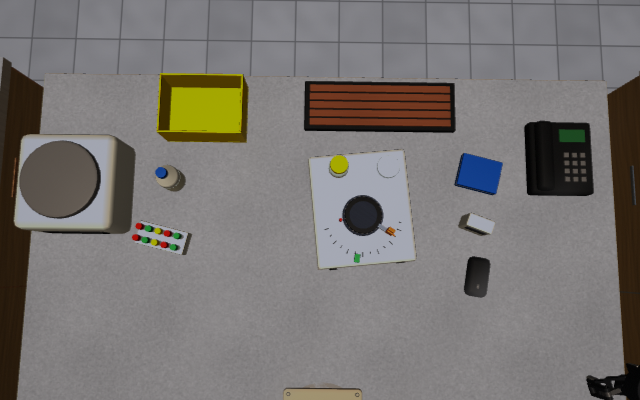

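View pics/scene0.png

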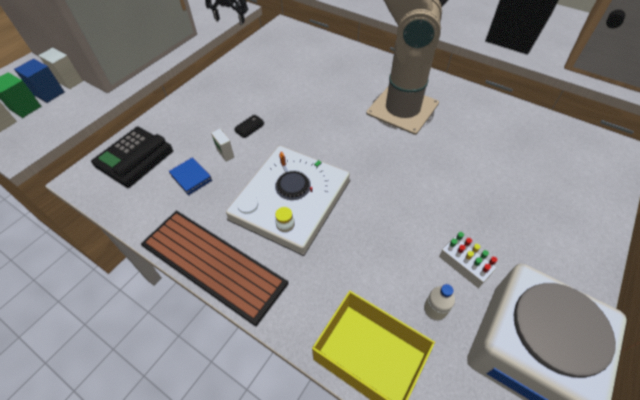

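The top view shows the base around (362,208), the ring at (362,215), the orange tab at (391,231), the green marker at (357,257) and the red peg at (340,220). The scene view shows the same arrangement, with the path from the robot clear.

```bash
cat > h.py <<'E'
import cv2, numpy as np
from cell import readout, eyes
def ray(d,uv,z):
    R,_=cv2.Rodrigues(np.array(d["rvec"],float)); t=np.array(d["tvec"],float).ravel()
    p=cv2.undistortPoints(np.array([[uv]],float),np.array(d["mtx"]),None)[0,0]
    v=R.T@np.array([p[0],p[1],1]); c=-R.T@t
    return c+v*(z-c[2])/v[2]
def proj(d,P):
    return cv2.projectPoints(np.array(P,float).reshape(-1,1,3),np.array(d["rvec"]),np.array(d["tvec"]),np.array(d["mtx"]),None)[0][:,0]
def blobs(d,lo,hi,roi,minA=4):
    h=cv2.cvtColor(d["image"],cv2.COLOR_RGB2HSV); m=cv2.inRange(h,lo,hi)
    x0,y0,x1,y1=roi; k=np.zeros_like(m);k[y0:y1,x0:x1]=m[y0:y1,x0:x1]
    n,l,s,c=cv2.connectedComponentsWithStats(k)
    o=[(s[i,4],c[i],s[i,:4]) for i in range(1,n) if s[i,4]>=minA]
    return sorted(o,key=lambda a:-a[0]),l
E
python3 - <<'E'
from h import *
d=eyes.get_image("top"); roi=(300,140,425,275)
R={}
for n,lo,hi,z in(("ring",(0,0,0),(180,255,75),71),("green",(45,100,60),(80,255,255),63),("red",(0,160,80),(4,255,255),73),("orange",(5,150,80),(18,255,255),110)):
    b,_=blobs(d,lo,hi,roi)
    for a,c,bb in b[:3]: print(n,a,c.round(1),bb,ray(d,c,z).round(1))
h=cv2.cvtColor(d["image"],cv2.COLOR_RGB2HSV)
m=cv2.inRange(h,(0,0,0),(180,255,75)); k=np.zeros_like(m); k[190:242,338:388]=m[190:242,338:388]
cs=max(cv2.findContours(k,0,1)[0],key=cv2.contourArea); print("ell",cv2.fitEllipse(cs), ray(d,cv2.fitEllipse(cs)[0],71).round(1))
c=d["image"][140:280,295:430,::-1]
cv2.imwrite("pics/crop.png",cv2.resize(c,None,fx=4.2,fy=4.2,interpolation=cv2.INTER_CUBIC))
E
```

```text
ring 1264 [362.1 215.1] [343 195  40  41] [551.9 -98.7  71. ]
ring 15 [332.7 268.5] [329 268   8   2] [413.1 -23.4  71. ]
ring 7 [400. 262.] [397 262   7   1] [ 431.7 -196.2   71. ]
green 43 [356.7 257.7] [354 254   6   9] [441.7 -85.3  63. ]
red 6 [340.  219.5] [339 219   3   2] [539.5 -41.1  73. ]
orange 40 [390.8 230.9] [387 227   8   9] [ 508.6 -167.5  110. ]
ell ((362.1519470214844, 215.07473754882812), (38.97171401977539, 39.49029541015625), 2.1694655418395996) [551.9 -98.7  71. ]
```

View pics/crop.png

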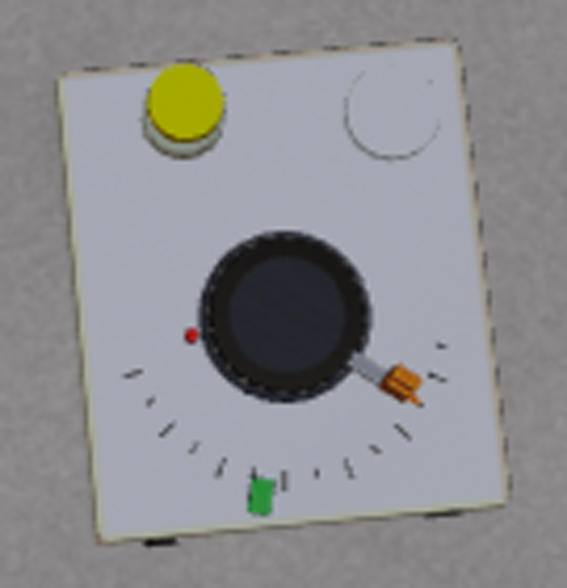

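```bash
cat > g.py <<'E'
from h import *
AX=np.array([552.,-98.7])
def go(x,y,z,yawdeg,n=None):
    s=readout.read_state(); p=np.array(s["eef_pos"]); w=s["tool_rot"][2]
    from scipy.spatial.transform import Rotation as Ro
    R=Ro.from_euler("xyz",s["tool_rot"]).as_matrix()
    Rt=Ro.from_euler("xyz",[-np.pi/2,0,np.radians(yawdeg)]).as_matrix()
    print("t",round(s["clock"],2),"pos",p.round(1),"rpy",np.degrees(s["tool_rot"]).round(1),"F",np.round(s["force"],1),"w",round(s["width"],1))
    print("shift units (tool)",(R.T@(np.array([x,y,z])-p)/40).round(2),"turn units",np.degrees(Ro.from_matrix(R.T@Rt).as_rotvec()/5).round(2))
def tp(phi,side,r=80.,gap=0.,half=11.):
    # side +1: finger on ccw face (pad_back); -1: on pad_out
    f=np.radians(phi); q=AX+r*np.array([np.cos(f),np.sin(f)])+side*(6+half+gap)*np.array([-np.sin(f),np.cos(f)])
    return q[0],q[1],(phi+180+180)%360-180
E
python3 - <<'E'
from g import *
d=eyes.get_image("top")
h=ray(d,(295+62/4.2,140+78/4.2),55); l=ray(d,(295+100/4.2,140+540/4.2),55); print("base yaw",np.degrees(np.arctan2(*(h-l)[[1,0]])), np.linalg.norm(h-l))
x,y,w=tp(238,1,gap=18); print(x,y,w); go(x,y,200,w)
E
```

```text
base yaw 5.431443367790851 292.3345224948166
539.2881422268185 -185.09102194067626 58
t 0.2 pos [ 193.7 -620.1  230.7] rpy [-90.    0.1 -72.6] F [-0.9  0.3  0.8] w 86.0
shift units (tool) [-7.8   0.78 11.49] turn units [-2.000e-02 -2.613e+01 -1.000e-02]
```

Call:
apply_moves([
  [[-0.5,0,0.71,0,0,0],[-0.5,0,0.71,0,0,0],[-0.5,0,0.71,0,0,0],[-0.5,0,0.71,0,0,0],[-0.5,0,0.71,0,0,0],[-0.5,0,0.71,0,0,0],[-0.5,0,0.71,0,0,0],[-0.5,0,0.71,0,0,0]],
], claw=0)

```text
clock: 0.87
eef_pos: [360.4, -399.9, 227.1]
tool_rot: [-1.578, -0.001, -1.287]
force: [-0.2, -0.2, 0.1]
width: 0.1
```

Call:
apply_moves([
  [[-0.5,0,0.71,0,0,0],[-0.5,0,0.71,0,0,0],[-0.5,0,0.71,0,0,0],[-0.5,0,0.71,0,0,0],[-0.5,0,0.71,0,0,0],[-0.5,0,0.71,0,0,0],[0,0,0,0,-1,0],[0,0,0,0,-1,0]],
])

```text
clock: 1.53
eef_pos: [501.8, -217.0, 225.4]
tool_rot: [-1.574, 0.002, -1.093]
force: [-0.1, -1.1, -0.4]
width: 0.2
```

```bash
python3 -c "
from g import *
x,y,w=tp(238,1,gap=18); go(x,y,200,w)"
```

```text
t 1.53 pos [ 501.8 -217.   225.4] rpy [-90.2   0.1 -62.6] F [-0.1 -1.1 -0.4] w 0.2
shift units (tool) [-0.28  0.63  1.2 ] turn units [-1.000e-02 -2.413e+01 -5.000e-02]
```

Call:
apply_moves([
  [[0,0,0,0,-1,0],[0,0,0,0,-1,0],[0,0,0,0,-1,0],[0,0,0,0,-1,0],[0,0,0,0,-1,0],[0,0,0,0,-1,0],[0,0,0,0,-1,0],[0,0,0,0,-1,0]],
])

```text
clock: 2.2
eef_pos: [503.1, -212.5, 224.4]
tool_rot: [-1.57, 0.006, -0.351]
force: [0.1, -0.2, -0.6]
width: 0.4
```

Call:
apply_moves([
  [[0,0,0,0,-1,0],[0,0,0,0,-1,0],[0,0,0,0,-1,0],[0,0,0,0,-1,0],[0,0,0,0,-1,0],[0,0,0,0,-1,0],[0,0,0,0,-1,0],[0,0,0,0,-1,0]],
])

```text
clock: 2.87
eef_pos: [501.8, -213.0, 223.5]
tool_rot: [-1.566, 0.006, 0.382]
force: [-0.5, -0.5, -0.2]
width: 0.3
```

Call:
apply_moves([
  [[0,0,0,0,-1,0],[0,0,0,0,-1,0],[0,0,0,0,-1,0],[0,0,0,0,-1,0],[0,0,0,0,-1,0],[0,0,0,0,-1,0],[0,0,0,0,-1,0],[0,0,0,0,-1,0]],
])

```text
clock: 3.53
eef_pos: [500.4, -214.0, 222.6]
tool_rot: [-1.561, 0.002, 1.114]
force: [-0.9, 0.2, -0.4]
width: -0.2
```

```bash
python3 -c "
from g import *
x,y,w=tp(238,1,gap=18); go(x,y,200,w)
d=eyes.get_image('wrist'); cv2.imwrite('pics/w1.png',d['image'][:,:,::-1])"
```

```text
t 3.53 pos [ 500.4 -214.   222.6] rpy [-89.4   0.1  63.8] F [-0.9  0.2 -0.4] w -0.2
shift units (tool) [ 1.08  0.56 -0.56] turn units [-0.11  1.17 -0.03]
```

View pics/w1.png

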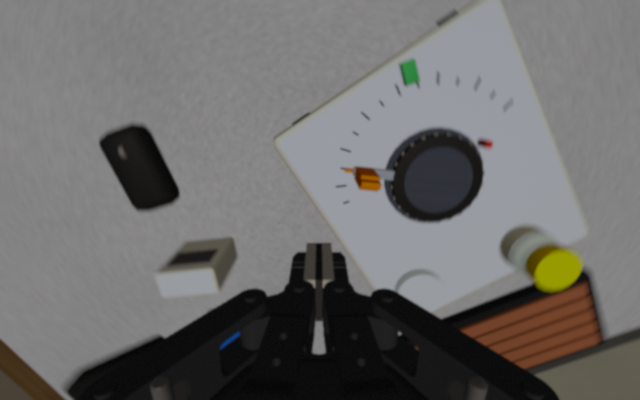

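The wrist view shows the closed fingertips at (318,245), just outside the base. The tab is at (368,180), green at (410,72) and the peg at (485,143), and the way down beside the tab is clear.

Call:
apply_moves([
  [[0.55,0,-0.28,-0.1,0.6,0],[0.55,0,-0.28,0,0.6,0],[0,0.5,0,0,0,0],[0,0.5,0,0,0,0],[0,0.5,0,0,0,0],[0,0,0,0,0,0]],
])

```text
clock: 4.08
eef_pos: [542.6, -186.3, 160.6]
tool_rot: [-1.573, 0.002, 0.993]
force: [-1.5, -0.3, 0.0]
width: 0.0
```

```bash
python3 -c "
from g import *
x,y,w=tp(238,1,gap=14); go(x,y,86,w)"
```

```text
t 4.08 pos [ 542.6 -186.3  160.6] rpy [-90.1   0.1  56.9] F [-1.5 -0.3  0. ] w 0.0
shift units (tool) [-0.02  1.87  0.19] turn units [ 0.02 -0.22 -0.03]
```

Call:
apply_moves([
  [[0,0.5,0,0,0,0],[0,0.5,0,0,0,0],[0,0.5,0,0,0,0],[0,0.37,0,0,0,0],[0,0,0,0,0,0]],
])

```text
clock: 4.5
eef_pos: [545.0, -187.8, 86.6]
tool_rot: [-1.577, 0.002, 0.984]
force: [-0.4, 1.2, -0.2]
width: -0.4
```

Call:
apply_moves([
  [[0,0,0.18,0,0,0],[0,0,0.18,0,0,0],[-0.03,0,0.18,0,1,0],[-0.03,0,0.18,0,1,0],[-0.03,0,0.18,0,1,0],[-0.03,0,0.18,0,1,0]],
])

```text
clock: 5.0
eef_pos: [509.9, -165.5, 93.0]
tool_rot: [-1.586, -0.007, 0.615]
force: [0.9, -1.5, -0.4]
width: -0.2
```

```bash
python3 -c "
from g import *
x,y,w=tp(218,1); go(x,y,86,w)"
```

```text
t 5.0 pos [ 509.9 -165.5   93. ] rpy [-90.9  -0.4  35.2] F [ 0.9 -1.5 -0.4] w -0.2
shift units (tool) [-0.16  0.17  0.24] turn units [ 0.18 -0.56  0.08]
```

Call:
apply_moves([
  [[-0.12,0.17,0.2,0.2,0.3,0],[-0.06,0.04,0.18,0,0.9,0],[-0.06,0.04,0.18,0,1,0],[-0.06,0.04,0.18,0,1,0],[-0.06,0.04,0.18,0,1,0],[-0.06,0.04,0.18,0,1,0]],
])

```text
clock: 5.5
eef_pos: [478.2, -135.0, 84.4]
tool_rot: [-1.57, -0.02, 0.14]
force: [1.1, -1.0, 0.8]
width: -0.1
```

```bash
python3 -c "
from g import *
x,y,w=tp(190,1); go(x,y,86,w)"
```

```text
t 5.5 pos [ 478.2 -135.    84.4] rpy [-90.   -1.2   8. ] F [ 1.1 -1.   0.8] w -0.1
shift units (tool) [-0.03 -0.04  0.15] turn units [-0.01 -0.4   0.23]
```

Call:
apply_moves([
  [[-0.03,0,0.2,0,0.8,0.2],[-0.06,0.01,0.2,0,0.9,0],[-0.06,0.01,0.19,0,1,0],[-0.06,0.01,0.19,0,1,0],[-0.06,0.01,0.19,0,1,0],[-0.06,0.01,0.19,0,1,0]],
])

```text
clock: 6.0
eef_pos: [466.2, -88.5, 85.8]
tool_rot: [-1.567, -0.005, -0.382]
force: [-0.1, -1.8, 0.1]
width: -0.1
```

```bash
python3 -c "
from g import *
x,y,w=tp(160,1); go(x,y,86,w)"
```

```text
t 6.0 pos [466.2 -88.5  85.8] rpy [-89.8  -0.3 -21.9] F [-0.1 -1.8  0.1] w -0.1
shift units (tool) [ 0.1  -0.    0.07] turn units [-0.05 -0.38  0.06]
```

Call:
apply_moves([
  [[0.03,0,0.2,0,0.8,0],[-0.02,0.01,0.2,0,0.9,0],[-0.04,0.01,0.19,0,1,0],[-0.04,0.01,0.19,0,1,0],[-0.05,0.01,0.19,0,1,0],[-0.05,0.01,0.19,0,1,0]],
])

```text
clock: 6.5
eef_pos: [481.2, -44.6, 86.5]
tool_rot: [-1.566, 0.004, -0.902]
force: [-0.3, -0.1, -0.5]
width: -0.1
```

```bash
python3 -c "
from g import *
x,y,w=tp(130,1); go(x,y,86,w)"
```

```text
t 6.5 pos [481.2 -44.6  86.5] rpy [-89.7   0.2 -51.7] F [-0.3 -0.1 -0.5] w -0.1
shift units (tool) [0.17 0.01 0.07] turn units [-0.05 -0.34 -0.04]
```

Call:
apply_moves([
  [[0.08,0,0.2,0,0.8,0],[0.06,0,0.2,0,0.9,0],[0,0,0.19,0,0.8,0],[-0.02,0.01,0.1,0,0.4,0],[-0.02,0,0.08,0,0.3,0],[0,0,0,0,0,0]],
])

```text
clock: 7.0
eef_pos: [504.2, -27.0, 87.3]
tool_rot: [-1.574, 0.016, -1.192]
force: [0.5, 0.3, -0.1]
width: -0.0
```

```bash
python3 -c "
from g import *
x,y,w=tp(110.8,1); go(x,y,86,w)"
```

```text
t 7.0 pos [504.2 -27.   87.3] rpy [-90.2   0.9 -68.3] F [ 0.5  0.3 -0.1] w -0.0
shift units (tool) [0.1  0.03 0.05] turn units [ 0.04  0.18 -0.18]
```

Creep in with small steps and watch the force.

Call:
apply_moves([
  [[0.03,0,0.06,0,0.2,0],[0.03,0,0.06,0,0,0],[0,0,0.06,0,0,0],[0,0,0.06,0,0,0]],
])

```text
clock: 7.33
eef_pos: [506.3, -26.2, 86.8]
tool_rot: [-1.587, 0.023, -1.209]
force: [-5.7, -1.8, 4.8]
width: 0.0
```

Call:
apply_moves([
  [[0,0,0.06,0,0,0],[0,0,0.06,0,0,0],[0,0,0.06,0,0,0]],
])

```text
clock: 7.58
eef_pos: [506.0, -26.2, 86.6]
tool_rot: [-1.6, 0.028, -1.211]
force: [-5.3, -1.2, 5.2]
width: 0.1
```

Run:
```python
from g import *
x,y,w=tp(110.8,1); go(x,y,86,w)
for n in("top","scene"):
    d=eyes.get_image(n); u=proj(d,[[530,-40,70]])[0].astype(int); print(u)
    c=d["image"][u[1]-45:u[1]+45,u[0]-60:u[0]+60,::-1]
    cv2.imwrite(f"pics/z_{n}.png",cv2.resize(c,None,fx=3.3,fy=3.3,interpolation=cv2.INTER_CUBIC))
cv2.imwrite("pics/z.png",np.hstack([cv2.imread("pics/z_top.png"),cv2.imread("pics/z_scene.png")]))
```

```text
t 7.58 pos [506.  -26.2  86.6] rpy [-91.7   1.6 -69.4] F [-5.3 -1.2  5.2] w 0.1
shift units (tool) [0.1  0.01 0.01] turn units [ 0.34 -0.03 -0.32]
[339 223]
[313 186]
```

View pics/z.png

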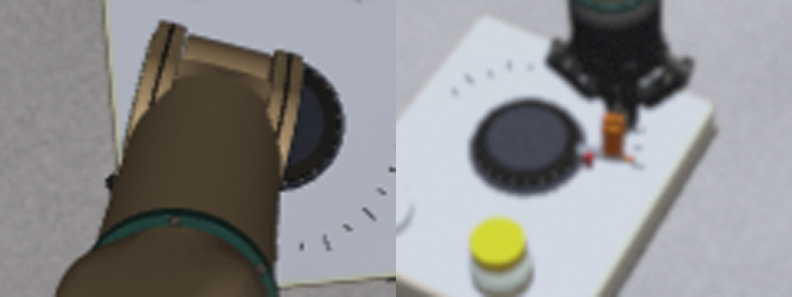

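The scene crop shows the lever lying against the red peg, and the move stalled at 5–6 N with the expected stop geometry, so the lever is zeroed. Next I back off, lift and cross over.

Call:
apply_moves([
  [[0,0,-0.15,0.3,0,-0.3],[0,0,-0.25,0,0,0],[0,-0.5,0,0,0,0],[0,-0.6,0,0,0,0],[0,-0.6,0,0,0,0],[0,0,0,0,0,0]],
])

```text
clock: 8.18
eef_pos: [490.7, -34.3, 156.6]
tool_rot: [-1.574, 0.002, -1.211]
force: [0.5, -0.1, 0.2]
width: 0.3
```

```bash
python3 -c "
from g import *
x,y,w=tp(110.8,-1,gap=10); go(x,y,150,w)"
```

```text
t 8.18 pos [490.7 -34.3 156.6] rpy [-90.2   0.1 -69.4] F [ 0.5 -0.1  0.2] w 0.3
shift units (tool) [0.04 0.16 1.54] turn units [ 0.03 -0.04 -0.02]
```

Call:
apply_moves([
  [[0.02,0,0.5,0,0,0],[0.02,0,0.55,0,0,0],[0,0,0.55,0,0,0],[0,0,0,0,0,0]],
])

```text
clock: 8.52
eef_pos: [554.8, -14.4, 158.8]
tool_rot: [-1.567, 0.001, -1.213]
force: [0.2, 0.8, -1.3]
width: 0.1
```

Run:
```python
from g import *
x,y,w=tp(110.8,-1,gap=10); go(x,y,86,w)
d=eyes.get_image("wrist"); cv2.imwrite("pics/w2.png",d["image"][:,:,::-1])
```

```text
t 8.52 pos [554.8 -14.4 158.8] rpy [-89.8   0.  -69.5] F [ 0.2  0.8 -1.3] w 0.1
shift units (tool) [-0.05  1.82 -0.15] turn units [-0.04 -0.06 -0.01]
```

View pics/w2.png

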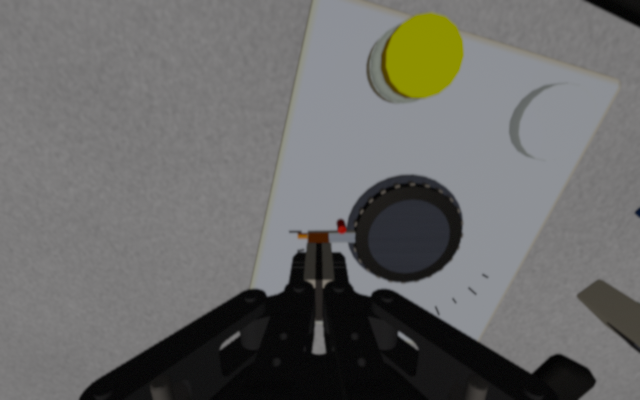

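The wrist view shows the lever arm against the red peg (342,225), with the tab at (318,238). I'll check by projection that the finger clears the tab before descending.

Run:
```python
from g import *
d=eyes.get_image("wrist"); s=readout.read_state(); p=np.array(s["eef_pos"])
f=np.radians(110.8); t=AX+80*np.array([np.cos(f),np.sin(f)])
print(proj(d,[p,[p[0],p[1],112],[*t,120],[552-12.4,-98.7+57.6,73],[*AX,71]]).round(1))
```

```text
[[318.6 258.8]
 [318.6 225.2]
 [315.5 264.6]
 [340.9 226.3]
 [406.  234.3]]
```

The peg and ring projections match the image, so the geometry is right and I can descend.

Call:
apply_moves([
  [[0,0.5,0,0,0,0],[0,0.5,0,0,0,0],[0,0.45,0,0,0,0],[0,0.38,0,0,0,0],[0,0,0,0,0,0]],
])

```text
clock: 9.03
eef_pos: [546.3, -19.5, 82.4]
tool_rot: [-1.575, 0.002, -1.218]
force: [-0.1, -1.1, -0.3]
width: -0.2
```

```bash
python3 -c "
from g import *
x,y,w=tp(110.8,-1); go(x,y,86,w)"
```

```text
t 9.03 pos [546.3 -19.5  82.4] rpy [-90.2   0.1 -69.8] F [-0.1 -1.1 -0.3] w -0.2
shift units (tool) [-0.1  -0.09 -0.15] turn units [ 0.05 -0.11 -0.02]
```

Call:
apply_moves([
  [[-0.1,-0.09,-0.1,0,0,0],[-0.03,0,-0.1,0,-0.5,0],[-0.03,0,-0.17,0,-0.9,0],[-0.03,0,-0.18,0,-1,0],[-0.03,0,-0.18,0,-1,0],[-0.03,0,-0.18,0,-1,0]],
])

```text
clock: 9.53
eef_pos: [510.3, -27.0, 91.0]
tool_rot: [-1.568, -0.002, -0.818]
force: [0.7, 1.0, -0.7]
width: -0.2
```

```bash
python3 -c "
from g import *
x,y,w=tp(140,-1); go(x,y,86,w)"
```

```text
t 9.53 pos [510.3 -27.   91. ] rpy [-89.8  -0.1 -46.8] F [ 0.7  1.  -0.7] w -0.2
shift units (tool) [-0.02  0.12 -0.28] turn units [-0.03 -1.37  0.03]
```

Call:
apply_moves([
  [[-0.03,0.08,-0.19,0,-1,0],[-0.03,0.05,-0.19,0,-1,0],[-0.03,0.02,-0.19,0,-1,0],[-0.03,0.02,-0.19,0,-1,0],[-0.03,0.02,-0.18,0,-0.9,0]],
])

```text
clock: 9.95
eef_pos: [483.7, -52.4, 90.6]
tool_rot: [-1.564, -0.015, -0.364]
force: [1.4, 1.3, -0.9]
width: -0.1
```

```bash
python3 -c "
from g import *
x,y,w=tp(168,-1); go(x,y,86,w)"
```

```text
t 9.95 pos [483.7 -52.4  90.6] rpy [-89.6  -0.8 -20.9] F [ 1.4  1.3 -0.9] w -0.1
shift units (tool) [-0.04  0.11 -0.36] turn units [-0.06 -1.77  0.17]
```

Call:
apply_moves([
  [[-0.03,0.06,-0.12,0,-0.6,0.1],[-0.02,0.03,-0.1,0,-0.5,0],[-0.01,0,-0.08,0,-0.4,0],[0,0,-0.04,0,-0.2,0],[0,0,0,0,0,0]],
])

```text
clock: 10.37
eef_pos: [475.7, -66.4, 93.1]
tool_rot: [-1.566, -0.013, -0.206]
force: [0.3, 0.3, -0.7]
width: -0.1
```

Run:
```python
from g import *
x,y,w=tp(173.1,-1); go(x,y,86,w)
d=eyes.get_image("scene"); G=AX+102*np.array([np.cos(np.radians(173.1)),np.sin(np.radians(173.1))])
for n,lo,hi in(("green",(45,100,60),(80,255,255)),("orange",(3,150,80),(18,255,255))):
    for a,c,bb in blobs(d,lo,hi,(255,140,345,230))[0][:3]: print(n,a,c.round(1),bb)
print(proj(d,[[*G,63]]))
u=proj(d,[[*G,63]])[0].astype(int)
c=d["image"][u[1]-35:u[1]+35,u[0]-45:u[0]+45,::-1]; cv2.imwrite("pics/g1.png",cv2.resize(c,None,fx=7,fy=7,interpolation=cv2.INTER_CUBIC))
```

```text
t 10.37 pos [475.7 -66.4  93.1] rpy [-89.7  -0.7 -11.8] F [ 0.3  0.3 -0.7] w -0.1
shift units (tool) [ 0.    0.18 -0.15] turn units [-0.04 -0.98  0.15]
orange 14 [310.5 165.4] [309 163   4   6]
[[315.65655252 164.42317698]]
```

View pics/g1.png

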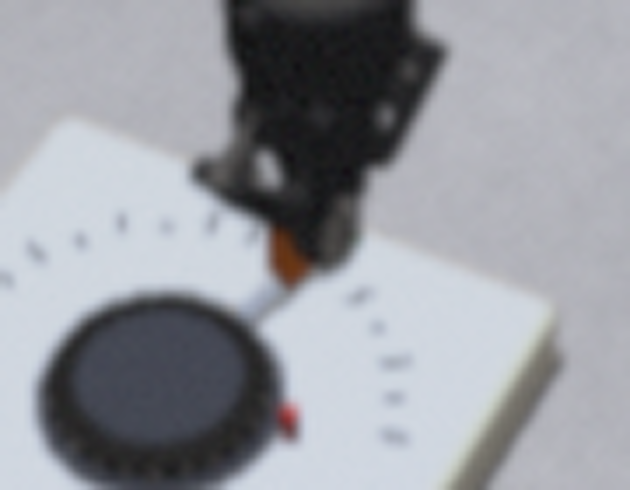

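Call:
apply_moves([
  [[0,0.06,-0.07,0,-0.3,0],[-0.01,0.06,-0.06,0,-0.3,0.1],[0,0,-0.04,0,-0.2,0],[0,0,0,0,0,0]],
])

```text
clock: 10.75
eef_pos: [474.5, -72.5, 89.2]
tool_rot: [-1.567, -0.006, -0.129]
force: [-0.6, 0.7, 1.2]
width: 0.2
```

```bash
python3 -c "
from g import *
x,y,w=tp(173.1,-1); go(x,y,86,w)"
```

```text
t 10.75 pos [474.5 -72.5  89.2] rpy [-89.8  -0.3  -7.4] F [-0.6  0.7  1.2] w 0.2
shift units (tool) [0.   0.08 0.01] turn units [-0.04 -0.1   0.06]
```

Nominally there. Retreat a finger's breadth, lift and move clear so that the cameras can see.

Call:
apply_moves([
  [[0,0,0.25,0,0,0],[0,0,0.25,0,0,0],[0,-0.7,0,0,0,0],[0,-0.7,0,0,0,0],[0,-0.8,0,0,0,0],[0,-0.8,0,0,0,0],[0,0,0.8,0,0,0],[0,0,0.8,0,0,0]],
])

```text
clock: 11.42
eef_pos: [483.9, 11.7, 212.6]
tool_rot: [-1.57, 0.001, -0.14]
force: [0.3, 0.3, -0.3]
width: -0.0
```

Call:
apply_moves([
  [[0,0,0.9,0,0,0],[0,0,0.9,0,0,0],[0,0,0.9,0,0,0],[0,0,0.9,0,0,0],[0,0,0,0,0,0],[0,0,0,0,0,0]],
])

```text
clock: 11.92
eef_pos: [503.7, 175.1, 215.0]
tool_rot: [-1.563, -0.004, -0.128]
force: [-0.2, -0.0, -0.9]
width: -0.1
```

Run:
```python
from g import *
go(474,100,180,-7)
P=lambda a,r,z:[AX[0]+r*np.cos(np.radians(a)),AX[1]+r*np.sin(np.radians(a)),z]
ims=[]
for n in("top","scene"):
    d=eyes.get_image(n)
    for k,lo,hi,z in(("green",(45,100,60),(80,255,255),63),("orange",(3,140,70),(20,255,255),110)):
        for a,c,bb in blobs(d,lo,hi,(260,140,425,275))[0][:3]:
            v=ray(d,c,z)[:2]-AX; print(n,k,a,c.round(1),bb,np.linalg.norm(v).round(1),np.degrees(np.arctan2(v[1],v[0]))%360)
    u=proj(d,[P(173.1,95,63)])[0].astype(int); print(u)
    c=d["image"][u[1]-22:u[1]+22,u[0]-22:u[0]+22,::-1]; ims.append(cv2.resize(c,(396,396),interpolation=cv2.INTER_CUBIC))
cv2.imwrite("pics/g2.png",np.hstack(ims))
```

```text
t 11.92 pos [503.7 175.1 215. ] rpy [-89.6  -0.3  -7.4] F [-0.2 -0.  -0.9] w -0.1
shift units (tool) [-0.5   0.86 -1.96] turn units [-0.09 -0.07  0.05]
top green 43 [356.7 257.7] [354 254   6   9] 111.1 173.05130958427742
top orange 53 [359.6 245.2] [357 241   7  12] 80.6 173.28172318394027
[357 251]
scene green 15 [317.7 162.9] [316 161   5   5] 110.7 172.69922234475226
scene orange 45 [309.7 161.7] [308 156   5  12] 68.7 167.0493484352509
[314 165]
```

View pics/g2.png

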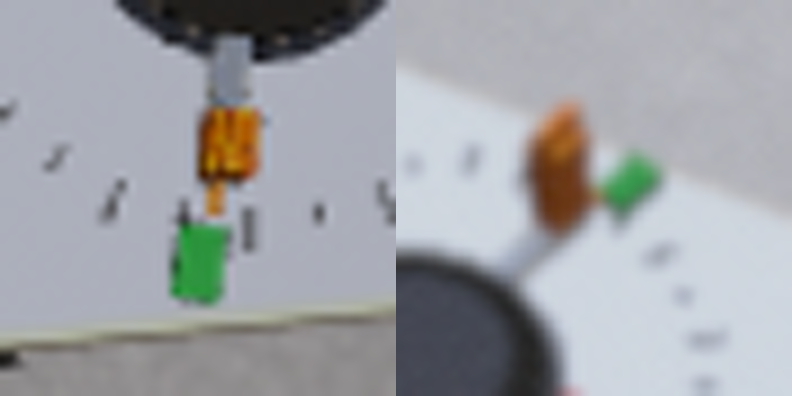

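The top crop shows the pointer tip at about (214,213) and the green inner edge centred at about (203,227), roughly 2–3 mm off to one side. One numeric check of that offset follows.

Run:
```python
from g import *
d=eyes.get_image("top"); h=cv2.cvtColor(d["image"],cv2.COLOR_RGB2HSV).astype(int)
I=d["image"].astype(float)
sat=I.max(2)-I.min(2)
for r in range(248,266):
    row=sat[r,345:370]; w=np.clip(row-40,0,None)
    if w.sum()>20:
        u=(w*np.arange(345,370)).sum()/w.sum(); v=ray(d,(u,r),64)[:2]-AX
        print(r,round(u,2),np.linalg.norm(v).round(1),(np.degrees(np.arctan2(v[1],v[0]))%360).round(2),I[r,int(round(u))])
```

```text
248 359.97 85.4 176.67 [85. 42.  8.]
249 358.66 88.3 174.58 [152. 110.  59.]
250 358.42 90.9 174.33 [170. 118.  50.]
251 358.34 93.5 174.37 [175. 124.  57.]
252 358.24 96.1 174.38 [170. 121.  56.]
254 356.74 101.7 172.48 [ 62. 152.  79.]
255 356.86 104.3 172.84 [ 44. 147.  61.]
256 356.82 106.8 172.96 [ 44. 147.  61.]
257 356.86 109.4 173.18 [ 46. 148.  62.]
258 356.74 112.0 173.19 [ 46. 148.  62.]
259 356.57 114.6 173.12 [ 46. 147.  62.]
260 356.25 117.2 172.88 [ 46. 147.  62.]
261 356.12 119.8 172.88 [ 47. 148.  63.]
262 357.87 121.9 175.14 [ 78. 138.  93.]
```

```bash
python3 -c "
from cell import finish_job
print(finish_job())"
```

```text
the job is handed in; nothing more can be done
None
```

I pushed the tab with the closed fingertips round to the red-peg stop, lifted over it, pushed it back to the green marker and handed the job in at about 12 s. `finish_job` gives no verdict, so these are my own checks:

- **Zero stop:** the move stalled at 5–6 N where the geometry puts the stop. The scene and wrist pictures showed the lever against the peg.
- **Final setting:** in the top view the pointer is at 174.4° and the green marker at 173.0° (bearings about the ring axis). That puts the tip about 2.4 mm past the marker's middle, inside the 7 mm limit, so I left it there.
- **Other conditions:** the gripper stands clear, over 200 mm above the bench and off to the robot's left. The tab was only ever touched on one face at a time. The ring looks seated in the pictures, but I did not measure its lift.
- **Other things on the bench:** I moved nothing near them, and those visible in the later pictures looked undisturbed. I did not measure their positions again.
- **Disagreement between views:** the tab's bearing came out at 167° in the scene view against 173° in the top view. I put this down to the scene camera seeing the tab's side rather than its top, and relied on the pointer measurement in the top view.

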